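Net gauge out over the shelf edge

TASK

Get the net gauge ready to be taken with a wet glove: with the fingertips tip the plywood flap down off the front of the blue tackle shelf until it lies open, then slide the gauge flat along the shelf, handle first, until the whole horn handle sticks out over the front edge with the brass collar right above the edge and the gauge square to it. Push both gently without gripping them, do not lift the gauge, and leave the buoys, the cleat and the fish scale where they are.

Things in the scene. Friction and masses are not known exactly. Their poses are not given: they have to be found in the camera images.
- shelf_edge (a point): Middle of the upper front edge of the fixed sea-blue shelf's level deck, 170 mm above the bench. x points from the edge back into the shelf, y along the edge (left as the robot sees it), z up. Deck 720 mm wide (y -360 to 360), 320 deep (x 0 to 320). End boards (18 mm thick) stand 7 mm above the deck, the back board (14 mm) 20 mm. At the front only the flap holds things in.
- flap (a joint): Opening angle of the flap, rad: 0 shut (upright against the shelf front), 1.56 fully open (flat on the bench towards the robot). It stays put while nearly upright; tipped past about 0.15 rad it sinks open by itself within a few seconds. The hinge line runs along the shelf front, 10 mm in front of the deck's edge, 4 mm above the bench.
- flap_top (a point): The flap, a plywood panel 720 mm wide, 9 mm thick, 191 mm from hinge line to top edge. Shut, its top edge stands 25 mm above the deck and its inner face 1 mm in front of the deck's edge, so it blocks the gauge. This point: middle of the top edge, half-way through its thickness; z from hinge to top edge, x towards the inner face, y along the panel.
- gauge: Loose net gauge lying flat on the deck, 200 mm long, about 230 g. Origin on the underside below the middle of the brass collar; x along the blade away from the handle, z up. Collar: 10 mm long (x -5 to 5), 34 wide, 14 high; its back face is a shoulder 10 mm above the blade. Centre of mass about 30 mm along the blade. It starts behind the flap, handle roughly towards it.
- handle_end (a point): Middle of the free end of the gauge's dark horn handle, 85 mm from the collar's middle, 6.5 mm above the gauge's underside. The handle is 30 mm wide and 13 mm high.
- blade_end (a point): Middle of the free end of the gauge's flat steel blade, 115 mm from the collar's middle, 2 mm above the underside. The blade is 4 mm thick and steps down in width: 52 mm up to 45 mm from the collar's middle, 44 mm up to 80 mm, then 36 mm to its end.
- buoy_a: Orange plastic net buoy standing upright, 72 mm across, 92 mm high. Origin under its centre. Leave alone.
- buoy_b: The second orange net buoy, the same size. Origin under its centre. Leave alone.
- cleat: Cast-bronze boat cleat, 152 mm long along x over the horns, 34 mm wide, about 51 mm high. Origin under its centre. Leave alone.
- scale: Brass spring fish scale lying on its back, 105 by 34 mm by 18 mm high, with a steel ring (to x = -82) and a hook (to x = 94). Origin under its centre. Leave alone.
There are look-alikes about, which are no part of the job. There is more than one size of the gauge; the one meant has the size given above.

How it is judged:
At the end, for the whole second after the job is handed in: The flap lies open (over 1.45 rad); the gauge lies still and flat on the deck, handle out, the middle of its collar within 8 mm of the front edge and its length within 0.14 rad (8 degrees) of square to the edge; the buoys, cleat and scale are within 12 mm of where they were (value of joint flap above 1.45 rad and x of gauge in the frame of shelf_edge between -0.008 and 0.008 m and x of handle_end in the frame of shelf_edge below -0.07 m and angle between the x axis of gauge and the x axis of shelf_edge, either way round below 0.14 rad and z of gauge in the frame of shelf_edge between -0.004 and 0.004 m and angle between gauge's own z axis and vertical below 0.04 rad and linear speed of gauge below 0.01 m/s and distance of each of buoy_a, buoy_b, cleat, scale from where it was at the start of the episode below 0.012 m); the robot touches nothing.
It fails at once if the gauge is lifted or tipped off the shelf (z of gauge in the frame of shelf_edge above 0.012 m or z of gauge in the frame of shelf_edge below -0.012 m or angle between gauge's own z axis and vertical above 0.15 rad).
It fails at once if the gauge is gripped, or pushed harder than 30 N (contact force between the fingers and gauge above 30 N).
It fails at once if the flap is gripped, or pushed harder than 30 N (contact force between the fingers and flap above 30 N).
It fails at once if a buoy, the cleat or the fish scale is disturbed (distance of any of buoy_a, buoy_b, cleat, scale from where it was at the start of the episode above 0.012 m).
It also fails if it takes over 51 s, if anything falls off the work surface, if the arm or the gripper's body presses on something with over 40 N, if the wrist force passes 120 N, or if a joint passes its speed limit or range.

ROBOT

A 6-joint arm with a two-finger parallel gripper is mounted at the origin on the work surface. World frame = base frame: x ahead of the robot, y to its left, z up, the work surface at z = 0. Lengths are in m, angles in rad, forces in N, time in s.
With the tool pointing down it reaches from about 0.275 to 0.85 m from the base axis. Payload 5.2 kg.
Tool frame: the origin (TCP) lies between the finger pads; the fingertips stand 8 mm ahead of it and the grasp point (between the pads) lies 11 mm behind it; z points along the fingers, y is the line along which they close (so a half turn about z gives the same grasp; the last joint's range is limited). The gripper opens to 85 mm and grips with 20 to 120 N. Pads are 22 mm wide; open, the fingers measure 114 mm over their backs; the gripper's body (76 mm by 85 mm) begins 54 mm behind the grasp point. The pads swing forward as they close: fully open they stand 13 mm farther back than shut.
Start: joints at [-1.4, 0.259, 1.535, -0, 1.348, -0.203], TCP at [0.201, -0.512, 0.239] pointing down, gripper open.
Joint ranges: [-3.14, 3.14], [-0.91, 2.08], [0.19, 2.58], [-1.22, 4.36], [0.22, 2.71], [-3.12, 3.12]. Speed limits (rad/s): [2.57, 2.57, 3.14, 3.14, 3.14, 3.14].

INTERFACE

Orientations are given as a 3x3 rotation matrix whose columns are the frame's x, y, z axes.
In Python, from bench import * gives the robot as it stands. Calls block until the motion is done:
- move_pose(position, orientation): joint-space move of the TCP to a pose.
- move_straight(position, velocity=0.15, ori=None): straight line of the TCP; ori=None keeps the orientation; velocity is the mean speed in m/s.
- goto_joints(angles): joint-space move.
- ungrasp() and close(grasp_force=None): open the fingers fully, or close them until they stop; grasp_force is the grip in N (None keeps the last).
- dwell(seconds).
- ik(position, orientation): joint angles nearest the present ones, or None.
- observe(): the state.
- capture(name): name is "scene" or "top" or "wrist"; returns the picture (384x512x3 uint8, blue, green, red); there is no depth.
- get_calibration(name): a dict with "mtx" (3x3 intrinsics, pixels), "dist_coeffs" ([k1, k2, p1, p2, k3] as OpenCV has them; the pictures are not rectified), "R" (3x3) and "t" (3): a world point X has camera coordinates R X + t. Camera axes: x right, y down, z forward; pixel columns grow to the right and rows downward; lengths in m; the calibration is good to about 2 mm. A picture is of the moment at which its call begins: read the wrist's pose just before it. get_calibration takes no time and is no camera call; for the wrist camera it gives the pose at the moment of the call.
A pose or a line that the arm cannot do raises PlanningError and nothing moves.
- finish_job(): hands the job in; it is judged then, once.
The state is a dict: "time_s": time; "joints": joint angles; "dq": joint speeds; "joint_efforts": joint torques, N m; "tcp_pos": TCP position; "ee_rot": TCP orientation; "contact_force": force on the tool from outside, world axes, zero at the start; "torque": the same for the moment, N m; "gripper_width": finger opening in m; "grip_force": force on a finger pad.
Only numpy, scipy, OpenCV 4.12 (cv2) and the standard library are available. Lean on these libraries where they do the work, as an engineer would, in place of code of your own. Each camera call takes 0.05 s, during which the arm holds its last target. There are 200 camera calls.

## Working session

There is one attempt and no reset: what is moved stays moved. The work goes in short steps, each a Python script; the robot and the scene stay as the last script left them, time stands still between calls to the robot, and variables do not carry over. Pictures are saved under pics/ and viewed, at most 10 in all, crops included, and the job is handed in when it is done.

```bash
ls; mkdir -p pics; python3 - <<'E'
from bench import *
import cv2,numpy as np
for n in ("scene","top"):
    cv2.imwrite(f"pics/{n}0.png",capture(n)); c=get_calibration(n)
    print(n,c["mtx"],c["dist_coeffs"],(-np.array(c["R"]).T@c["t"]),c["R"])
print(observe())
E
```

```text
pics
scene [[481.04274088   0.         259.8775689 ]
 [  0.         481.04274088 190.96514449]
 [  0.           0.           1.        ]] [-0.16651823  0.          0.          0.          0.        ] [1.17492313 0.69425256 1.40150927] [[-0.8309923   0.55614216  0.01255735]
 [ 0.42407214  0.64793866 -0.63272293]
 [-0.36002029 -0.52046266 -0.77427644]]
top [[420.86260637   0.         252.88208198]
 [  0.         420.86260637 193.70433517]
 [  0.           0.           1.        ]] [-0.09545066  0.          0.          0.          0.        ] [ 0.44291692 -0.14163874  1.66654161] [[-0.02805636 -0.999462   -0.01698652]
 [-0.99531439  0.02950489 -0.09208005]
 [ 0.0925317   0.0143235  -0.99560671]]
{'time_s': 0.1, 'joints': array([-1.39979900e+00,  2.59262869e-01,  1.53595395e+00,  1.30035128e-05,
        1.34803102e+00, -2.02796672e-01]), 'dq': array([-2.11196375e-03,  3.69962065e-04, -2.35642747e-03,  6.88046592e-05,
       -1.18716083e-03,  2.30073873e-04]), 'joint_efforts': array([ 2.84656264e-03, -4.46968997e+01, -2.91247237e+01, -1.18330236e-04,
        6.36203913e-03, -1.85902485e-05]), 'tcp_pos': array([ 0.20078029, -0.51154773,  0.23856964]), 'ee_rot': array([[ 9.30949768e-01,  3.65147172e-01, -2.69158181e-04],
       [ 3.65147107e-01, -9.30948400e-01,  1.63320599e-03],
       [ 3.45788171e-04, -1.61871507e-03, -9.99998630e-01]]), 'contact_force': array([ 0.53361788, -0.45551939, -0.80346403]), 'torque': array([-0.0455669 ,  0.01562304,  0.0067319 ]), 'grip_force': 0.0, 'gripper_width': 0.08511466389334854}
```

View pics/top0.png

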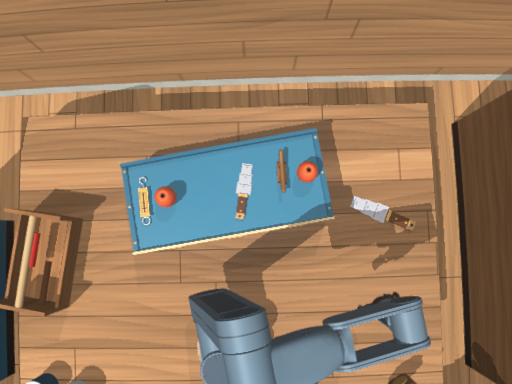

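View pics/scene0.png

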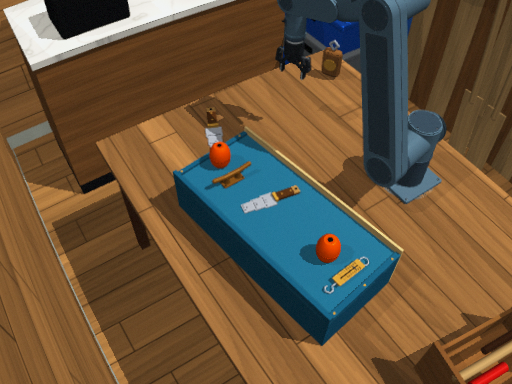

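The gauge lies on the deck with its collar near (242,195) in the top view. The handle end is near (240,218) and the blade end near (247,163). The flap's top edge runs from (133,253) to (332,217). The look-alike gauge is on the bench at (383,212).

```bash
cat >h.py <<'E'
from bench import *
import cv2,numpy as np
def ray(n,px,z):
    c=get_calibration(n); R=np.array(c["R"]);t=np.array(c["t"]).ravel()
    p=cv2.undistortPoints(np.float64(px).reshape(-1,1,2),np.array(c["mtx"]),np.array(c["dist_coeffs"])).reshape(-1,2)
    d=np.c_[p,np.ones(len(p))]@R; C=-R.T@t
    return C+d*((z-C[2])/d[:,2])[:,None]
E
python3 - <<'E'
from h import *
im=cv2.imread("pics/top0.png")
cv2.imwrite("pics/topc.png",cv2.resize(im[120:260,115:345],None,fx=3.4,fy=3.4,interpolation=cv2.INTER_CUBIC))
hsv=cv2.cvtColor(im,cv2.COLOR_BGR2HSV)
b=cv2.inRange(hsv,(95,120,60),(110,255,255)); b[:,:115]=0;b[:,345:]=0;b[:120]=0;b[260:]=0
b=cv2.morphologyEx(b,cv2.MORPH_CLOSE,np.ones((25,25)))
c=max(cv2.findContours(b,0,1)[0],key=cv2.contourArea)
q=cv2.approxPolyDP(c,6,True).reshape(-1,2); print(q)
print(ray("top",q,.17).round(4)); print(ray("top",q,.19).round(4))
# flap top from two corner guesses
print(ray("top",[[133,253],[332,217]],.195).round(4))
# gauge
g=cv2.bitwise_not(cv2.inRange(hsv,(95,120,0),(115,255,255)))[155:225,228:260]
n,l,s,_=cv2.connectedComponentsWithStats(g); k=1+s[1:,4].argmax()
pts=np.argwhere(l==k)[:,::-1]+[228,155]
P=ray("top",pts,.175)[:,:2]; m=P.mean(0); u=np.linalg.svd(P-m)[2][0] if len(P)<5000 else 0
if u[0]<0:u=-u
s=(P-m)@u; print("gauge",m,u,np.degrees(np.arctan2(u[1],u[0])),s.min(),s.max(),"h",m+u*s.min(),"b",m+u*s.max())
E
```

```text
[[316 130]
 [121 164]
 [134 249]
 [331 215]]
[[ 0.8073 -0.3556  0.17  ]
 [ 0.7052  0.3583  0.17  ]
 [ 0.3959  0.3108  0.17  ]
 [ 0.4977 -0.3957  0.17  ]]
[[ 0.8024 -0.3527  0.19  ]
 [ 0.7017  0.3516  0.19  ]
 [ 0.3966  0.3048  0.19  ]
 [ 0.497  -0.3923  0.19  ]]
[[ 0.3828  0.307   0.195 ]
 [ 0.4897 -0.3947  0.195 ]]
gauge [ 0.59815154 -0.08658329] [ 0.9857478  -0.16822986] -9.684915065677771 -0.1081776544832776 0.09746475669244746 h [ 0.49151565 -0.06838457] b [ 0.69422721 -0.10297977]
```

View pics/topc.png

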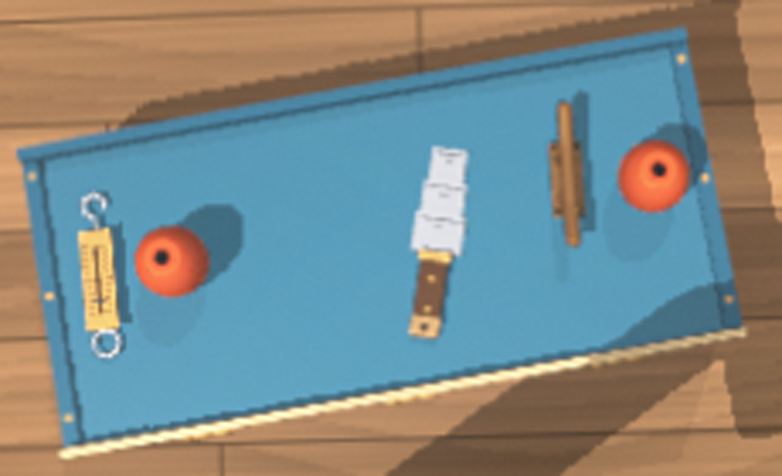

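```bash
cat >>h.py <<'E'
yaw=np.radians(8.66); E0=np.array([.442,-.0435])
def ori(a): c,s=np.cos(a),np.sin(a); return np.array([[c,s,0],[s,-c,0],[0,0,-1.]])
def W(x,y,z): # shelf coords -> world; z above deck
    c,s=np.cos(yaw),np.sin(yaw); return np.array([E0[0]+c*x-s*y,E0[1]+s*x+c*y,.17+z])
def S(P): # world -> shelf
    c,s=np.cos(yaw),np.sin(yaw); d=np.atleast_2d(P)[:,:2]-E0; return np.c_[d@[c,s],d@[-s,c]]
E
python3 - <<'E'
from h import *
print("flapline",S(ray("top",[[133,253],[332,217]],.195)),"gauge h,b,collar",S([[.4915,-.0684],[.6942,-.103]]),S(ray("top",[[242.6,195.3]],.184)))
close(20)
p=observe()["tcp_pos"]; move_straight([p[0],p[1],.33],.3)
move_pose(W(.04,.13,.16),ori(yaw))
move_straight(W(.04,.13,.03),.15)
f0=observe()["contact_force"][2]
for z in np.arange(.018,-.002,-.0015):
    move_straight(W(.04,.13,z),.03); f=observe()["contact_force"][2]-f0
    print(round(z,4),round(f,2))
    if abs(f)>2: break
z0=z; move_straight(W(.04,.13,z0+.006),.05)
move_straight(W(-.055,.13,z0+.006),.05)
print(observe()["contact_force"]); move_straight(W(-.055,.13,.16),.2)
print(observe()["time_s"]); dwell(1)
cv2.imwrite("pics/top1.png",capture("top"))
E
```

```text
flapline [[-0.00576559  0.35542299]
 [-0.00568428 -0.35435009]] gauge h,b,collar [[ 0.04518645 -0.03206937]
 [ 0.24036577 -0.09679558]] [[ 0.12652074 -0.06001163]]
0.018 -0.92
0.0165 -1.35
0.015 -0.32
0.0135 -1.78
0.012 -0.85
0.0105 -0.27
0.009 -0.8
0.0075 3.93
[ 0.39667643  0.97000754 -0.46652185]
10.175
```

View pics/top1.png

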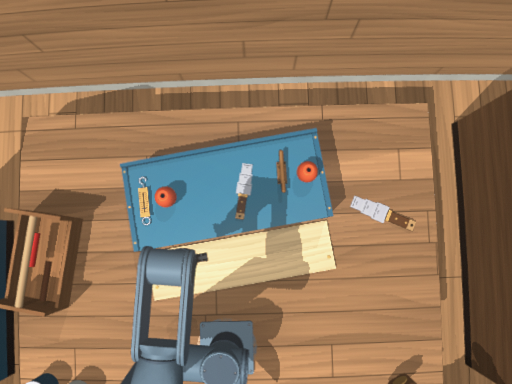

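The flap lies open on the bench as the pale panel from about (150,250) to (335,270). The gauge hasn't moved, and fingertip contact confirms the deck height. Next I'll push the collar's shoulder along a gentle arc and stop short to re-measure.

```bash
cat >>h.py <<'E'
def measure(im,cols):
    hsv=cv2.cvtColor(im,cv2.COLOR_BGR2HSV)
    blue=cv2.inRange(hsv,(95,120,40),(115,255,255))
    e=np.float32([[c,np.flatnonzero(blue[:245,c]).max()+.5] for c in cols])
    vx,vy,x0,y0=cv2.fitLine(e,cv2.DIST_HUBER,0,.01,.01).ravel()
    e=S(ray("top",[[x0-60*vx,y0-60*vy],[x0+60*vx,y0+60*vy]],.17)); 
    d=e[1]-e[0]; print("edge (shelf coords)",e.round(4).tolist(),"ang err deg",np.degrees(np.arctan2(d[0],-d[1])).round(2))
    st=cv2.inRange(hsv,(0,0,150),(180,70,255)); st[:150]=0;st[245:]=0;st[:,:215]=0;st[:,:][:,262:]=0
    n,l,s,_=cv2.connectedComponentsWithStats(st); k=1+s[1:,4].argmax()
    P=S(ray("top",np.argwhere(l==k)[:,::-1],.174)); m=P.mean(0); u=np.linalg.svd(P-m,full_matrices=False)[2][0]; u*=np.sign(u[0])
    t=(P-m)@u; print("blade yaw",np.degrees(np.arctan2(u[1],u[0])).round(2),"span",t.min(),t.max(),"end",m+u*t.max(),"collar~",m+u*(t.max()-.115))
E
python3 - <<'E'
from h import *
im=cv2.imread("pics/top1.png"); measure(im,[c for c in range(218,322) if not 232<c<250])
th=np.radians(-18.3); C=np.array([.1265,-.0595]); off=.016; Z=.0155
u=lambda t:np.array([np.cos(t),np.sin(t)])
p=C+u(th)*(off+.008)
move_pose(W(*p,.10),ori(yaw+th)); move_straight(W(*p,Z),.1)
f0=observe()["contact_force"]
L=.105;N=7;C2=C-0;t=th
for i in range(N):
    t2=th*(1-(i+1)/N); C2=C2-u((t+t2)/2)*L/N; t=t2
    move_straight(W(*(C2+u(t)*off),Z),.04,ori(yaw+t))
    print(C2.round(4),(observe()["contact_force"]-f0).round(1))
print(observe()["time_s"])
p=C2+u(0)*(off+.012); move_straight(W(*p,Z),.08); move_straight(W(*p,.14),.2); move_straight(W(.2,.13,.16),.3)
im=capture("top"); cv2.imwrite("pics/top2.png",im)
cv2.imwrite("pics/top2c.png",cv2.resize(im[120:300,115:345],None,fx=3.3,fy=3.3,interpolation=cv2.INTER_CUBIC))
E
```

```text
edge (shelf coords) [[0.0503, 0.017], [-0.0174, -0.4044]] ang err deg -9.13
blade yaw -21.03 span -0.057524815875141126 0.0578831531851381 end [ 0.23783479 -0.09671317] collar~ [ 0.13049199 -0.05545154]
[ 0.1122 -0.0551] [ 0.3 -0.1  0.2]
[ 0.0976 -0.0514] [-0.  -0.6 -0.1]
[ 0.0829 -0.0483] [-0.4 -0.5 -1. ]
[ 0.0681 -0.0459] [-0.3 -0.5  0. ]
[ 0.0532 -0.0442] [-0.1  0.5 -0.9]
[ 0.0383 -0.0432] [-1.3 -0.5 -0.1]
[ 0.0233 -0.0429] [-0.6 -0.4 -0.6]
17.2083
```

View pics/top2c.png

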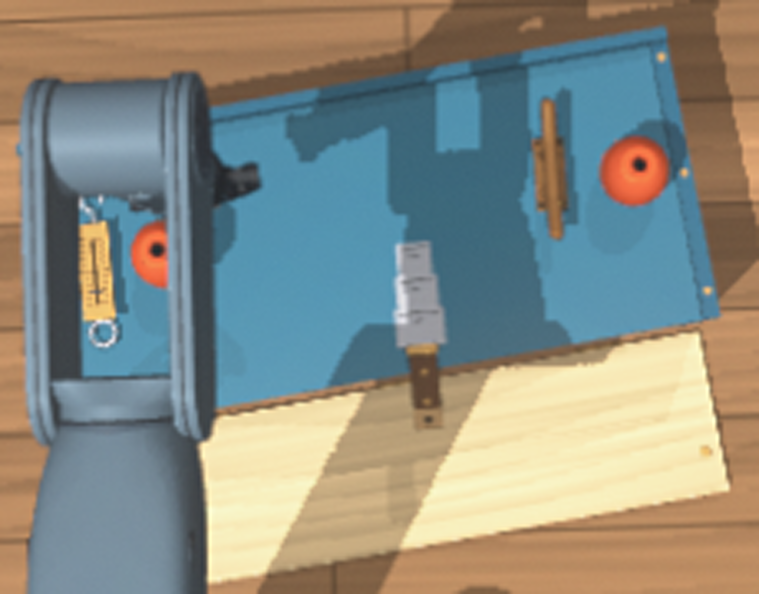

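The gauge now sticks out past the front edge. In the crop its collar is at (423,348), handle end (428,428) and blade end (413,242), with the deck edge about 15 px below the collar. It is still turned a few degrees, so I'll measure precisely.

```bash
python3 - <<'E'
from h import *
T=lambda a:np.array(a)/3.3+[115-.35,120-.35]
for f in ("pics/top2.png","pics/top1.png"):
    im=cv2.imread(f); hsv=cv2.cvtColor(im,cv2.COLOR_BGR2HSV); g=im.astype(int)
    bl=(g[...,0]-g[...,2])  # blue minus red
    e=[]
    for c in list(range(185,232))+list(range(254,325)):
        if c<215 and '1' in f[-6:]: continue
        ye=237.5-(c-185)*.181; col=bl[:,c]; r=np.arange(int(ye)-7,int(ye)+8)
        k=[i for i in r if col[i]>20 and col[i+1]<=20]
        if k: i=k[0]; e.append((c,i+(col[i]-20)/(col[i]-col[i+1])))
    e=np.float32(e); s=S(ray("top",e,.17)); p=np.polyfit(s[:,1],s[:,0],1)
    for _ in range(3): r=s[:,0]-np.polyval(p,s[:,1]); k=abs(r)<.003; p=np.polyfit(s[k,1],s[k,0],1)
    print(f,"edge x at y=-.05:",np.polyval(p,-.05),"slope deg",np.degrees(np.arctan(p[0])),k.sum(),len(k))
print("handle end,blade end,collar",S(ray("top",T([[428,428]]),.180)),S(ray("top",T([[413,242]]),.174)),S(ray("top",T([[423,348]]),.184)))
measure(cv2.imread("pics/top2.png"),range(260,320))
E
```

```text
pics/top2.png edge x at y=-.05: 0.00012594074370375765 slope deg 0.1338679652329474 118 118
pics/top1.png edge x at y=-.05: 0.0002227159055646396 slope deg 0.25114107456934803 88 88
handle end,blade end,collar [[-0.0617841  -0.03234473]] [[ 0.1374232  -0.05140014]] [[ 0.02277268 -0.04226786]]
edge (shelf coords) [[0.1493, -0.0248], [-0.0743, -0.3882]] ang err deg -31.6
blade yaw -3.13 span -0.04789010348889144 0.060735446797105054 end [ 0.13622189 -0.04667446] collar~ [ 0.02139359 -0.04039266]
```

```bash
python3 - <<'E'
from h import *
y=-.035; Z=.0155
move_straight(W(.055,y,.14),.3,ori(yaw)); move_straight(W(.055,y,Z),.12)
move_straight(W(.0163,y,Z),.03); print(observe()["time_s"])
move_straight(W(.035,y,Z),.08); move_straight(W(.035,y,.14),.2); move_straight(W(.2,.13,.16),.3)
im=capture("top"); cv2.imwrite("pics/top3.png",im)
cv2.imwrite("pics/top3c.png",cv2.resize(im[170:270,190:300],None,fx=6,fy=6,interpolation=cv2.INTER_CUBIC))
cv2.imwrite("pics/sc3.png",cv2.resize(capture("scene")[140:290,180:420],None,fx=3,fy=3))
E
```

```text
22.7583
```

View pics/top3c.png

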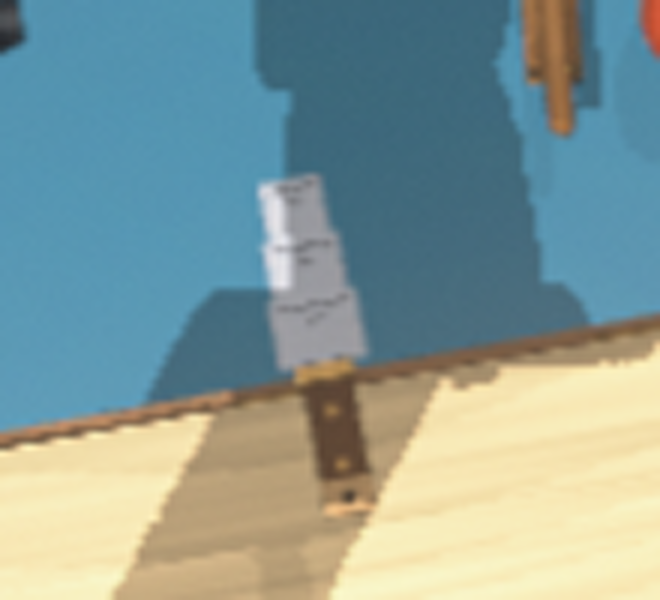

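View pics/sc3.png

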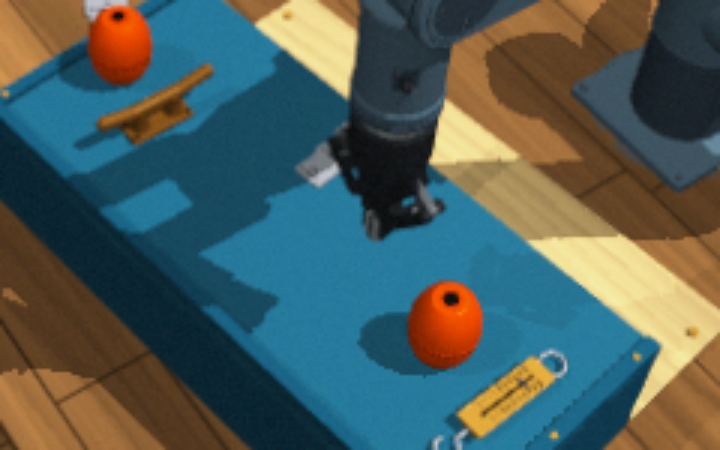

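The collar is over the edge at (325,371) in the crop, with the handle end at (347,507) and the blade end at (290,180). The flap is flat and the other items are in place. One numeric check before handing in.

```bash
python3 - <<'E'
from h import *
T=lambda a:np.array(a)/6+[190-.42,170-.42]
h,b,c=[S(ray("top",T([p]),z))[0] for p,z in(((347,507),.180),((290,180),.174),((325,371),.184))]
print(h,b,c,"yaw",np.degrees(np.arctan2(*(b-h)[::-1])),"collar from ends",h+(b-h)*85/200)
print("flap far right corner",S(ray("top",np.array([[729,490]])/3.3+[115,120],.009)))
E
```

```text
[-0.07996534 -0.04001427] [ 0.11541024 -0.04064275] [ 0.00041468 -0.0415272 ] yaw -0.1843071581252607 collar from ends [ 0.00306928 -0.04028137]
flap far right corner [[-0.20486629 -0.36349667]]
```

```bash
python3 -c "
from bench import *
print(observe()['contact_force'],observe()['time_s']); print(finish_job())"
```

```text
[0.35276595 0.00979467 0.18192495] 24.95
the job is handed in; nothing more can be done
None
```

I handed the job in at about 25 s. By the camera, the flap lies flat open, the collar is 0.4 to 3 mm from the edge, the gauge is within about 0.2° of square with its handle out, and the buoys, cleat and scale look undisturbed; the job call returned no verdict.

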